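# Close the roll box: lid on, four clip flaps down

### The job

Put the loose white lid on the container of bread rolls while its clip flaps are still open, so that it sits flat and fully home in the mouth, then fold all four clip flaps right down over the rim against the container's sides. Leave the bottle, mug, jar and small tub standing where they are.

Things in the scene. Friction and masses are not known exactly. Their poses are not given: they have to be found in the camera images.
- box_mouth (a point): Open grey plastic food container full of bread rolls, 136 (its x) by 180 mm (its y) outside, 85 mm high, walls 4 mm; a bead 4 mm proud runs round the outside of the rim. It stands firm and cannot be moved. The point is the middle of its mouth, level with the rim, 85 mm above the table; axes: x along the short sides, y along the long sides, z up.
- lid_grip (a point): Loose white plastic lid, about 0.36 kg, right way up on the table. Its plate, 146 (its x) by 190 mm (y), 6 mm thick, carries a bar handle 24 mm wide (x), 80 long (y), 28 high. The point is the handle's middle, 14 mm above the plate's top; with the lid seated it is 20 mm above the container's rim. Fits either way round (half turn).
- lid_under (a point): Middle of the underside of the same lid's skirt, 32 mm below the handle's middle. The stepped skirt reaches 12 mm below the plate and drops into the container's mouth with 2.5 mm play a side (the lower 8 mm of it with 6 mm).
- flap_xp (a joint): Clip flap on the long side at the lid's +x: flat white plate 80 mm wide, 4 mm thick, reaching 40 mm from its hinge. Angle in rad: 0 = folded down, hanging straight along the container's side (its stop, about 3 mm clear of the rim bead); 1.57 = sticking straight out; up to 2.6 = raised. Stiff hinge that stays where it is left; pushing its free edge takes about 1.5 N.
- hinge_xp (a point): Middle of the hinge of that flap (long side at the lid's +x), at the lid's edge, 17 mm below the handle's middle and 75 mm out from it; axes as the lid's.
- flap_xm (a joint): Clip flap on the long side at the lid's -x: flat white plate 80 mm wide, 4 mm thick, reaching 40 mm from its hinge. Angle in rad: 0 = folded down, hanging straight along the container's side (its stop, about 3 mm clear of the rim bead); 1.57 = sticking straight out; up to 2.6 = raised. Stiff hinge that stays where it is left; pushing its free edge takes about 1.5 N.
- hinge_xm (a point): Middle of the hinge of that flap (long side at the lid's -x), at the lid's edge, 17 mm below the handle's middle and 75 mm out from it; axes as the lid's.
- flap_yp (a joint): Clip flap on the short side at the lid's +y: flat white plate 60 mm wide, 4 mm thick, reaching 40 mm from its hinge. Angle in rad: 0 = folded down, hanging straight along the container's side (its stop, about 3 mm clear of the rim bead); 1.57 = sticking straight out; up to 2.6 = raised. Stiff hinge that stays where it is left; pushing its free edge takes about 1.5 N.
- hinge_yp (a point): Middle of the hinge of that flap (short side at the lid's +y), at the lid's edge, 17 mm below the handle's middle and 97 mm out from it; axes as the lid's.
- flap_ym (a joint): Clip flap on the short side at the lid's -y: flat white plate 60 mm wide, 4 mm thick, reaching 40 mm from its hinge. Angle in rad: 0 = folded down, hanging straight along the container's side (its stop, about 3 mm clear of the rim bead); 1.57 = sticking straight out; up to 2.6 = raised. Stiff hinge that stays where it is left; pushing its free edge takes about 1.5 N.
- hinge_ym (a point): Middle of the hinge of that flap (short side at the lid's -y), at the lid's edge, 17 mm below the handle's middle and 97 mm out from it; axes as the lid's.
- bottle_mid (a point): Tall amber syrup bottle, 64 mm across, 200 mm high, standing near the container; leave it alone. The point is on its axis half-way up (100 mm).
- mug_mid (a point): White mug, 80 mm across, 92 mm high, with a handle, standing near the container; leave it alone. The point is on its axis, 46 mm up.
- jar_mid (a point): Squat glass jar with a black cap, 68 mm across, 100 mm high, standing between container and lid; leave it alone. The point is on its axis, 50 mm up.
- tub_mid (a point): Small empty grey open tub, 90 by 110 mm and 60 mm high, too small for the lid; leave it alone. The point is its middle, 30 mm up.
Not all that is in view belongs to the job. There is more than one size of the part that bears lid_grip; the job needs the largest.

How it is judged:
By the outcome, as a careful person would: the job done as asked, in the order asked, and still so for the second after the job is handed in, with the robot touching nothing.
It also fails if it takes over 72 s, if anything falls off the work surface, if the arm or the gripper's body presses on something with over 40 N, if the wrist force passes 120 N, or if a joint passes its speed limit or range.

### The arm

A 6-joint arm with a two-finger parallel gripper is mounted at the origin on the work surface. World frame = base frame: x ahead of the robot, y to its left, z up, the work surface at z = 0. Lengths are in m, angles in degrees, forces in N, time in s.
With the tool pointing down it reaches from about 0.25 to 0.725 m from the base axis. Payload 9.7 kg.
Tool frame: the origin (TCP) lies midway between the tips of the shut fingers; the grasp point (between the pads) lies 19 mm behind it; z points along the fingers, y is the line along which they close (so a half turn about z gives the same grasp; the last joint's range is limited). The gripper opens to 85 mm and grips with 20 to 120 N. Pads are 22 mm wide; open, the fingers measure 114 mm over their backs; the gripper's body (76 mm by 85 mm) begins 54 mm behind the grasp point. The pads swing forward as they close: fully open they stand 13 mm farther back than shut.
Start: joints at [-66.463, 4.979, 10.078, 95.1, 0, 90], TCP at [0.22, -0.504, 0.231] pointing down, gripper open.
Joint ranges: [-179.16, 179.16], [-48.56, 103.87], [-65.8, 70.77], [-126.05, 130.52], [-82.76, 87.17], [-180, 180]. Speed limits (degrees/s): [127.2, 127.2, 147.25, 180, 180, 180].

### API

Orientations are given as [roll, pitch, yaw] about the fixed x, y, z axes, in that order (R = Rz(yaw) Ry(pitch) Rx(roll)).
In Python, from workcell import bot gives the robot as it stands.
- The arm moves only by the shell command python3 -m crank 'ROWS' [FORCE]. ROWS is JSON, a list of rows, each an object with "gripper": the finger opening in mm, from 0 to 85.4; "travel": the shift along the tool's x, y, z in mm, a list of three; "twist": the turn, a rotation vector about the tool's x, y, z in rad, a list of three. In form: [{"gripper": gripper, "travel": [tx, ty, tz], "twist": [rx, ry, rz]}, ...]. A call has 1 to 12 rows; each row shifts and turns the commanded pose from where the row before left it, along the tool's axes as they then stand; what a row does not reach is not made up. A row lasts 1/8 s, in which the tool goes at most 62.5 mm and 10.7 degrees, less where a joint would pass 70% of its speed; a pose out of reach is approached as far as the arm can. A call is refused whole if a number of a shift passes 62.5 or a number of a turn 0.188, either way. A call with a gripper value outside its range is refused whole. The fingers move at their own pace and stop on an object; FORCE is the grip in N (left out, the last holds). Time passes only in rows, so rows that do not move let the fingers close. It gives the time, the measured TCP pose, the force, the opening and the grip force at its end, in the units of the state.
- bot.get_obs(): the state, without advancing time (a new reading comes with each control period).
- bot.camera(name): name is "side" or "top"; returns the picture (400x640x3 uint8, red, green, blue); there is no depth.
- bot.calibration(name): a dict with "vfov" (degrees; the focal length in pixels is half the picture's height over the tangent of half this angle, whatever the lens; pixels are square), "cx", "cy" (the principal point, pixels), "k1" (the pictures are not rectified: a ray, as slopes to the right and down, at radius r is drawn at 1 + k1 r^2 times it, then the intrinsics apply), "camera_from_world" (4x4, takes a point from world to camera coordinates). Camera axes: x right, y down, z forward; pixel columns grow to the right and rows downward; lengths in m; the calibration is good to about 2 mm. A picture is of the moment at which its call begins. calibration takes no time and is no camera call.
- bot.job_done(): hands the job in; it is judged then, once.
The state is a dict: "time": time; "q": joint angles; "qd": joint speeds; "joint_efforts": joint torques, N m; "ee_pos": TCP position; "tcp_rot": TCP orientation; "wrist_force": force on the tool from outside, world axes, zero at the start; "torque": the same for the moment, N m; "opening": finger opening in m; "grasp_force": force on a finger pad.
Only numpy, scipy, OpenCV 4.12 (cv2) and the standard library are available. Lean on these libraries where they do the work, as an engineer would, in place of code of your own. Each camera call takes 0.05 s, during which the arm holds its last target. There are 200 camera calls.

## Working session

There is one attempt and no reset: what is moved stays moved. The work goes in short steps, Python scripts to look and compute and a shell command to move; the robot and the scene stay as the last step left them, time stands still between calls to the robot, and variables do not carry over. Pictures are saved under pics/ and viewed, at most 10 in all, crops included, and the job is handed in when it is done.

```bash
mkdir -p pics; ls; python3 - <<'E'
from workcell import bot
import cv2
for n in("top","side"):
    im=bot.camera(n); cv2.imwrite(f"pics/{n}0.png",im[:,:,::-1]); c=bot.calibration(n); print(n,c)
print(bot.get_obs())
E
```

```text
pics
top {'vfov': 54.51233122086797, 'cx': 325.50141990012276, 'cy': 194.56517375068356, 'k1': -0.04424974718331883, 'camera_from_world': array([[ 0.17968297, -0.98371325,  0.00471978, -0.03765323],
       [-0.96324656, -0.17691438, -0.20213206,  0.52164536],
       [ 0.19967498,  0.03177338, -0.9793469 ,  0.92760011],
       [ 0.        ,  0.        ,  0.        ,  1.        ]])}
side {'vfov': 42.73851791488572, 'cx': 318.87667504987866, 'cy': 198.38704174831395, 'k1': 0.047707135310021694, 'camera_from_world': array([[-0.76275506, -0.64665958, -0.00600925,  0.43869631],
       [-0.34018471,  0.40912654, -0.84669347,  0.24781026],
       [ 0.54998098, -0.64377547, -0.53204704,  1.26386834],
       [ 0.        ,  0.        ,  0.        ,  1.        ]])}
{'time': 0.1, 'q': array([-6.64630684e+01,  5.00805166e+00,  1.00400492e+01,  9.50955770e+01,
       -2.42379929e-04,  9.00010619e+01]), 'qd': array([ 7.96174819e-02,  2.50656633e-05, -1.61291661e-02,  1.36339817e-02,
       -4.01845046e-02,  6.89558215e-02]), 'joint_efforts': array([-2.46812915e-04, -5.21563697e+01,  4.65650833e+01,  1.60935649e-02,
        4.39128951e-05, -3.01852005e-06]), 'ee_pos': array([ 0.21956831, -0.50408677,  0.23066239]), 'tcp_rot': array([-1.7993642e+02,  2.4355812e-04,  2.3535870e+01]), 'wrist_force': array([-0.29648821,  1.20136934,  0.00706464]), 'torque': array([-0.00159583,  0.00266471,  0.00802242]), 'grasp_force': 0.0, 'opening': 0.08536462247570509}
```

View pics/top0.png

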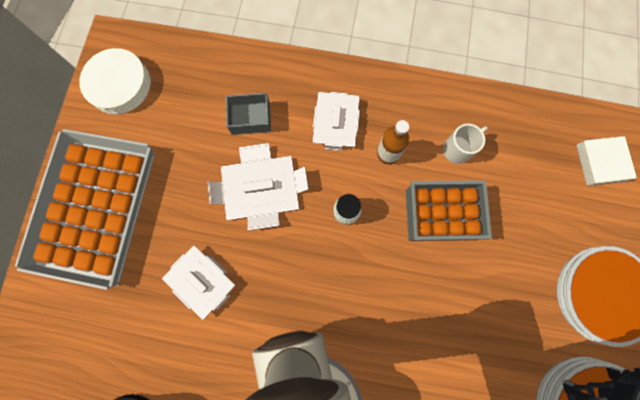

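View pics/side0.png

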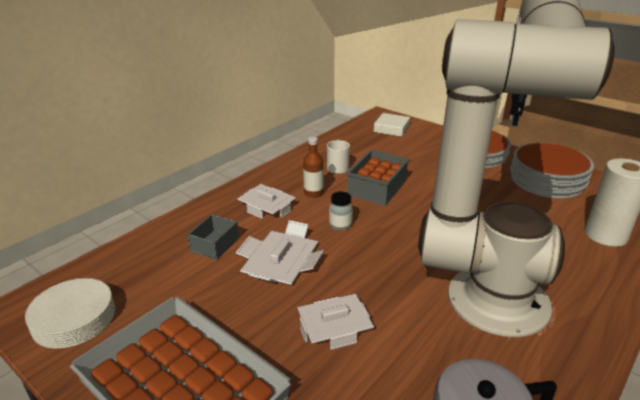

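Three candidate lids in the top view: (260,187), (338,119) and (199,282). The one at (260,187) is clearly the largest, with four flaps and the container-sized plate. I'll confirm that in an enlarged crop, together with the container at (449,211).

```bash
cat > h.py <<'E'
from workcell import bot
import numpy as np, cv2
def cal(n):
    c=bot.calibration(n); f=200/np.tan(np.radians(c['vfov'])/2); return c,f,np.array(c['camera_from_world'])
def proj(n,P):
    c,f,T=cal(n); p=np.atleast_2d(P)@T[:3,:3].T+T[:3,3]; s=p[:,:2]/p[:,2:]; s=s*(1+c['k1']*(s**2).sum(1,keepdims=True))
    return s*f+[c['cx'],c['cy']]
def unproj(n,uv,z):
    c,f,T=cal(n); d=(np.atleast_2d(uv)-[c['cx'],c['cy']])/f; s=d.copy()
    for _ in range(20): s=d/(1+c['k1']*(s**2).sum(1,keepdims=True))
    R=T[:3,:3]; o=-R.T@T[:3,3]; r=np.c_[s,np.ones(len(s))]@R
    return o+r*((z-o[2])/r[:,2])[:,None]
E
python3 - <<'E'
import cv2,numpy as np
im=cv2.imread('pics/top0.png')
a=cv2.resize(im[135:240,200:320],None,fx=5,fy=5,interpolation=cv2.INTER_CUBIC)
cv2.imwrite('pics/lid.png',a)
b=cv2.resize(im[110:250,370:510],None,fx=4,fy=4,interpolation=cv2.INTER_CUBIC)
cv2.imwrite('pics/box.png',b)
E
```

```text
(no output)
```

View pics/lid.png

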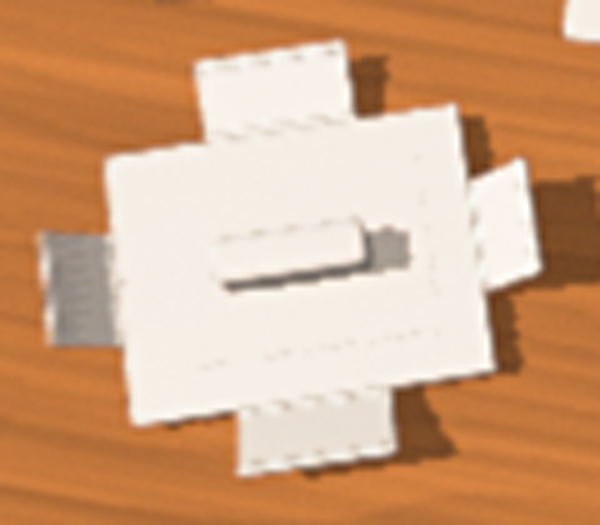

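View pics/box.png

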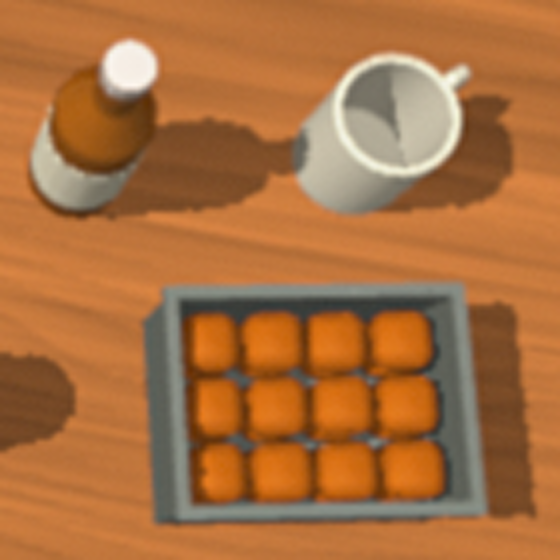

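The crop shows the big lid, with plate corners near (107,157), (457,104), (494,372), (133,424) and four open flaps. The container rim's outer corners are near (162,288), (466,284), (486,514), (186,520) in its crop.

```bash
python3 - <<'E'
from h import *
from scipy.optimize import least_squares
def fit(name,uv,z,hx,hy,yaw0):
    W=unproj("top",uv,z); print(name,"edges mm",[round(1000*np.linalg.norm(W[i]-W[(i+1)%4]),1) for i in range(4)])
    c=W.mean(0)
    loc=np.array([[-hx,-hy],[hx,-hy],[hx,hy],[-hx,hy]])
    best=None
    for k in range(4):
      L=np.roll(loc,k,0)[::-1] if False else np.roll(loc,k,0)
      for LL in (L,L[::-1]):
        def r(p):
            cs,s=np.cos(p[2]),np.sin(p[2]); return (LL@np.array([[cs,s],[-s,cs]])+p[:2]-W[:,:2]).ravel()
        for y0 in (yaw0,):
            s=least_squares(r,[c[0],c[1],y0],x_scale=[.1,.1,1])
            if best is None or s.cost<best.cost-1e-9: best=s
    y=(np.degrees(best.x[2])+90)%180-90
    print(name,best.x[:2].round(4),"yaw",y.round(2),"rms mm",1000*np.sqrt(2*best.cost/8))
c5=lambda a:(np.array(a)+.5)/5-.5+[200,135]
c4=lambda a:(np.array(a)+.5)/4-.5+[370,110]
fit("lid",c5([[107,157],[457,104],[494,372],[133,424]]),.018,.073,.095,0)
fit("box",c4([[162,288],[466,284],[486,514],[186,520]]),.085,.072,.094,0)
# handle top z=.046 corners
H=unproj("top",c5([[215,242],[360,220],[367,262],[222,283]]),.046);print("handle",H.mean(0).round(4),np.linalg.norm(H[1]-H[0]).round(4))
print("bottle cap",unproj("top",c4([[129,68]]),.2).round(3),"mug rim",unproj("top",c4([[398,115]]),.092).round(3))
print("jar cap",unproj("top",[[348,208]],.1).round(3))
# small lids size
E
```

```text
lid edges mm [np.float64(188.6), np.float64(147.0), np.float64(188.8), np.float64(145.0)]
lid [0.5154 0.2335] yaw 18.98 rms mm 0.5917284961625833
box edges mm [np.float64(190.5), np.float64(142.8), np.float64(182.7), np.float64(143.1)]
box [ 0.532  -0.2521] yaw 11.58 rms mm 1.6297031963752868
handle [0.5148 0.2322 0.046 ] 0.0751
bottle cap [[ 0.673 -0.088  0.2  ]] mug rim [[ 0.72  -0.275  0.092]]
jar cap [[ 0.488 -0.003  0.1  ]]
```

```bash
cat >> h.py <<'E'
from scipy.spatial.transform import Rotation as Ro
def go(pos,rpy,ref=None):
    """whole move to pose in tool axes (mm; rad)"""
    o=bot.get_obs(); R=Ro.from_euler('xyz',o['tcp_rot'],degrees=True)
    G=Ro.from_euler('xyz',rpy,degrees=True)
    print("t",round(o['time'],2),"travel(now axes)",(R.inv().apply(np.array(pos)-o['ee_pos'])*1e3).round(1),"travel(after turn)",(G.inv().apply(np.array(pos)-o['ee_pos'])*1e3).round(1),"twist",(R.inv()*G).as_rotvec().round(3),"F",np.round(o['wrist_force'],1))
E
python3 -m crank '[{"gripper":60,"travel":[0,0,0],"twist":[0,0,-0.1865]},{"gripper":60,"travel":[0,0,0],"twist":[0,0,-0.1865]},{"gripper":60,"travel":[0,0,0],"twist":[0,0,-0.1865]},{"gripper":60,"travel":[0,0,0],"twist":[0,0,-0.1865]},{"gripper":60,"travel":[0,0,0],"twist":[0,0,-0.1865]},{"gripper":60,"travel":[0,0,0],"twist":[0,0,-0.1865]},{"gripper":60,"travel":[0,0,0],"twist":[0,0,-0.1865]},{"gripper":60,"travel":[0,0,0],"twist":[0,0,-0.1865]}]' 50
python3 -m crank '[{"gripper":60,"travel":[42,36,0],"twist":[0,0,0]},{"gripper":60,"travel":[42,36,0],"twist":[0,0,0]},{"gripper":60,"travel":[42,36,0],"twist":[0,0,0]},{"gripper":60,"travel":[42,36,0],"twist":[0,0,0]},{"gripper":60,"travel":[42,36,0],"twist":[0,0,0]},{"gripper":60,"travel":[42,36,0],"twist":[0,0,0]},{"gripper":60,"travel":[42,36,0],"twist":[0,0,0]},{"gripper":60,"travel":[42,36,0],"twist":[0,0,0]},{"gripper":60,"travel":[42,36,0],"twist":[0,0,0]},{"gripper":60,"travel":[42,36,0],"twist":[0,0,0]},{"gripper":60,"travel":[42,36,0],"twist":[0,0,0]},{"gripper":60,"travel":[42,36,0],"twist":[0,0,0]}]'
python3 -c "
from h import *
go([.515,.2332,.08],[180,0,109])"
```

```text
time: 1.1
ee_pos: [0.2196, -0.5041, 0.2308]
tcp_rot: [-180.0, -0.0, 109.4]
wrist_force: [0.4, -0.1, -0.5]
opening: 0.0601
grasp_force: 0.0
time: 2.6
ee_pos: [0.464, 0.115, 0.2311]
tcp_rot: [-180.0, 0.0, 109.0]
wrist_force: [-0.1, -1.0, 0.3]
opening: 0.0597
grasp_force: 0.0
t 2.6 travel(now axes) [ 95.1  86.7 151.1] travel(after turn) [ 95.2  86.7 151.1] twist [-0.     0.     0.001] F [-0.1 -1.   0.3]
```

```bash
python3 -m crank '[{"gripper":60,"travel":[32,29,0],"twist":[0,0,0]},{"gripper":60,"travel":[32,29,0],"twist":[0,0,0]},{"gripper":60,"travel":[31,29,0],"twist":[0,0,0]},{"gripper":60,"travel":[0,0,50],"twist":[0,0,0]},{"gripper":60,"travel":[0,0,50],"twist":[0,0,0]},{"gripper":60,"travel":[0,0,40],"twist":[0,0,0]},{"gripper":60,"travel":[0,0,11],"twist":[0,0,0]},{"gripper":60,"travel":[0,0,0],"twist":[0,0,0]}]'
python3 - <<'E'
from h import *
go([.515,.2332,.022],[180,0,109])
a=bot.camera("top")[125:245,200:340]; b=bot.camera("side")[200:310,210:350]
cv2.imwrite('pics/pre.png',np.vstack([cv2.resize(a,(560,320)),cv2.resize(b,(560,280))])[:,:,::-1][:600])
E
```

```text
time: 3.6
ee_pos: [0.515, 0.2312, 0.0806]
tcp_rot: [-180.0, 0.0, 109.0]
wrist_force: [-0.4, -0.4, 0.6]
opening: 0.0599
grasp_force: 0.0
t 3.6 travel(now axes) [ 1.9  0.7 58.6] travel(after turn) [ 1.9  0.6 58.6] twist [-0.  0.  0.] F [-0.4 -0.4  0.6]
```

View pics/pre.png

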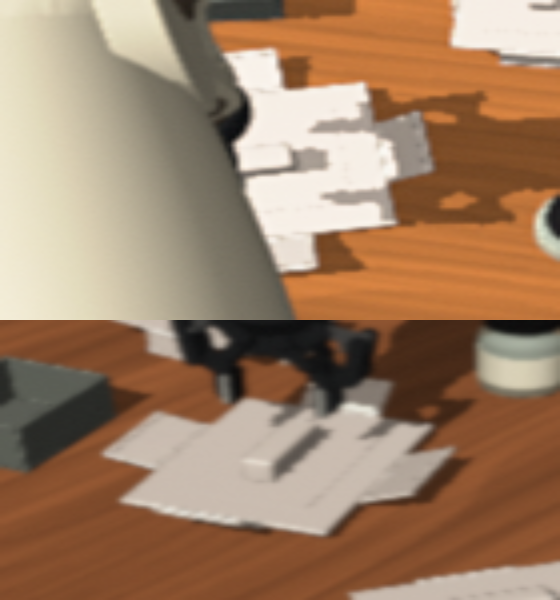

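The view shows the fingers hanging either side of the handle, with the flaps clear. Descend and grip.

```bash
python3 -m crank '[{"gripper":60,"travel":[2,0.5,25],"twist":[0,0,0]},{"gripper":60,"travel":[0,0,22],"twist":[0,0,0]},{"gripper":60,"travel":[0,0,11],"twist":[0,0,0]},{"gripper":10,"travel":[0,0,0],"twist":[0,0,0]},{"gripper":10,"travel":[0,0,0],"twist":[0,0,0]},{"gripper":10,"travel":[0,0,0],"twist":[0,0,0]},{"gripper":10,"travel":[0,0,0],"twist":[0,0,0]},{"gripper":10,"travel":[0,0,0],"twist":[0,0,0]}]' 60
python3 -m crank '[{"gripper":10,"travel":[0,0,-20],"twist":[0,0,0]},{"gripper":10,"travel":[0,0,-40],"twist":[0,0,0]},{"gripper":10,"travel":[0,0,-50],"twist":[0,0,0]},{"gripper":10,"travel":[0,0,-50],"twist":[0,0,0]},{"gripper":10,"travel":[0,0,-50],"twist":[0,0,0]},{"gripper":10,"travel":[0,0,0],"twist":[0,0,0]}]'
python3 -c "
from h import *
go([.532,-.2521,.23],[180,0,101.6])"
```

```text
time: 4.7
ee_pos: [0.5158, 0.2336, 0.0238]
tcp_rot: [179.9, -0.0, 109.0]
wrist_force: [0.1, 0.1, 6.6]
opening: 0.0228
grasp_force: 60.6
time: 5.45
ee_pos: [0.516, 0.2338, 0.2364]
tcp_rot: [179.6, -0.0, 109.0]
wrist_force: [1.2, -0.2, -4.6]
opening: 0.0229
grasp_force: 59.8
t 5.45 travel(now axes) [-464.6 -143.3    5.3] travel(after turn) [-479.2  -82.     6.4] twist [ 0.006 -0.001  0.13 ] F [ 1.2 -0.2 -4.6]
```

```bash
python3 -m crank '[{"gripper":10,"travel":[0,0,-40],"twist":[0,0,0.065]},{"gripper":10,"travel":[0,0,0],"twist":[0,0,0.065]},{"gripper":10,"travel":[-40,-7,0],"twist":[0,0,0]},{"gripper":10,"travel":[-50,-9,0],"twist":[0,0,0]},{"gripper":10,"travel":[-50,-9,0],"twist":[0,0,0]},{"gripper":10,"travel":[-50,-9,0],"twist":[0,0,0]},{"gripper":10,"travel":[-50,-9,0],"twist":[0,0,0]},{"gripper":10,"travel":[-50,-8,0],"twist":[0,0,0]},{"gripper":10,"travel":[-50,-8,0],"twist":[0,0,0]},{"gripper":10,"travel":[-50,-8,0],"twist":[0,0,0]},{"gripper":10,"travel":[-50,-8,0],"twist":[0,0,0]},{"gripper":10,"travel":[-40,-7,0],"twist":[0,0,0]}]'
python3 -m crank '[{"gripper":10,"travel":[0,0,40],"twist":[0,0,0]},{"gripper":10,"travel":[0,0,40],"twist":[0,0,0]},{"gripper":10,"travel":[0,0,35],"twist":[0,0,0]},{"gripper":10,"travel":[0,0,0],"twist":[0,0,0]},{"gripper":10,"travel":[0,0,0],"twist":[0,0,0]}]'
python3 - <<'E'
from h import *
go([.532,-.2521,.16],[180,0,101.6])
a=bot.camera("top");cv2.imwrite('pics/t1.png',a[:,:,::-1]);a=a[140:250,380:520]; b=bot.camera("side");cv2.imwrite('pics/s1.png',b[:,:,::-1]);b=b[90:220,310:440]
cv2.imwrite('pics/over.png',np.hstack([cv2.resize(a,None,fx=3,fy=3,interpolation=2),cv2.resize(b,(330,330),interpolation=2)])[:,:,::-1])
E
```

```text
time: 6.95
ee_pos: [0.5303, -0.2553, 0.2702]
tcp_rot: [-179.9, -0.1, 101.5]
wrist_force: [-0.1, 0.5, -4.2]
opening: 0.0227
grasp_force: 60.4
time: 7.58
ee_pos: [0.531, -0.2534, 0.1581]
tcp_rot: [180.0, 0.0, 101.6]
wrist_force: [0.2, 0.4, -3.3]
opening: 0.0225
grasp_force: 60.4
t 7.58 travel(now axes) [ 1.1  1.3 -1.9] travel(after turn) [ 1.1  1.3 -1.9] twist [ 0.  0. -0.] F [ 0.2  0.4 -3.3]
```

View pics/over.png

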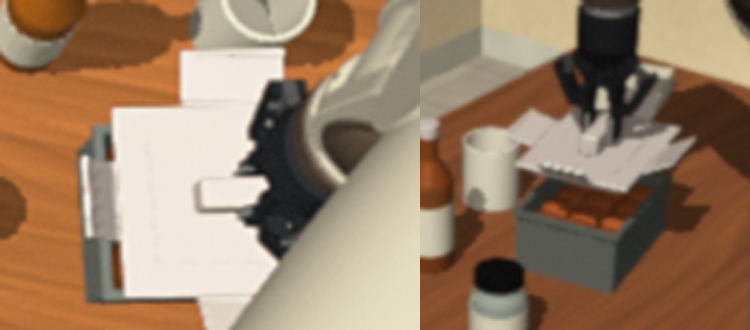

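The crop shows the lid held level over the container, roughly centred. Before inserting, I'll check the container fit against both starting pictures.

```bash
python3 - <<'E'
from h import *
def model(x,y,yaw,z,hx,hy):
    c,s=np.cos(np.radians(yaw)),np.sin(np.radians(yaw)); L=np.array([[-hx,-hy],[hx,-hy],[hx,hy],[-hx,hy]])
    return np.c_[L@np.array([[c,s],[-s,c]])+[x,y],np.full(4,z)]
out=[]
for n,(x0,y0,w,h) in (("top",(395,165,110,90)),("side",(335,140,85,75))):
    k={"top":4,"side":5}[n]
    im=cv2.imread(f'pics/{n}0.png')[y0:y0+h,x0:x0+w]; im=cv2.resize(im,None,fx=k,fy=k,interpolation=2)
    for hx,hy,col in ((.072,.094,(0,255,0)),(.064,.086,(255,255,0))):
        p=(proj(n,model(.532,-.2521,11.6,.085,hx,hy))-[x0,y0]+.5)*k-.5
        cv2.polylines(im,[np.round(p*8).astype(int)],True,col,1,cv2.LINE_AA,3)
    out.append(cv2.copyMakeBorder(im,0,380-im.shape[0],0,0,cv2.BORDER_CONSTANT))
cv2.imwrite('pics/ov.png',np.hstack(out)[:, :800+0] if np.hstack(out).shape[1]<=800 else cv2.resize(np.hstack(out),(800,353)))
E
```

```text
(no output)
```

View pics/ov.png

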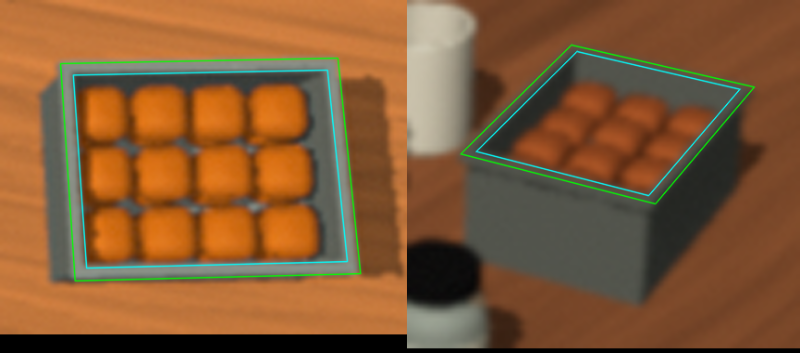

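The overlay matches the rim within about 1–2 mm in both views. Lower with force checks.

```bash
python3 -m crank '[{"gripper":10,"travel":[1,1,20],"twist":[0,0,0]},{"gripper":10,"travel":[0,0,15],"twist":[0,0,0]},{"gripper":10,"travel":[0,0,8],"twist":[0,0,0]},{"gripper":10,"travel":[0,0,6],"twist":[0,0,0]},{"gripper":10,"travel":[0,0,4],"twist":[0,0,0]},{"gripper":10,"travel":[0,0,0],"twist":[0,0,0]},{"gripper":10,"travel":[0,0,0],"twist":[0,0,0]}]'
python3 -c "
from h import *
go([.532,-.2521,.0968],[180,0,101.6])"
```

```text
time: 8.55
ee_pos: [0.5318, -0.2523, 0.1047]
tcp_rot: [180.0, 0.0, 101.6]
wrist_force: [-0.3, 0.5, -3.6]
opening: 0.0229
grasp_force: 60.5
t 8.55 travel(now axes) [0.2 0.2 7.9] travel(after turn) [0.2 0.2 7.9] twist [ 0.  0. -0.] F [-0.3  0.5 -3.6]
```

No contact yet, with the skirt about 4 mm into the mouth. Continue.

```bash
python3 -m crank '[{"gripper":10,"travel":[0,0,2],"twist":[0,0,0]},{"gripper":10,"travel":[0,0,2],"twist":[0,0,0]},{"gripper":10,"travel":[0,0,2],"twist":[0,0,0]},{"gripper":10,"travel":[0,0,0],"twist":[0,0,0]},{"gripper":10,"travel":[0,0,0],"twist":[0,0,0]}]'
python3 -m crank '[{"gripper":10,"travel":[0,0,1],"twist":[0,0,0]},{"gripper":10,"travel":[0,0,1],"twist":[0,0,0]},{"gripper":10,"travel":[0,0,0],"twist":[0,0,0]},{"gripper":10,"travel":[0,0,0],"twist":[0,0,0]}]'
```

```text
time: 9.18
ee_pos: [0.5316, -0.2522, 0.0983]
tcp_rot: [-180.0, -0.0, 101.6]
wrist_force: [0.9, -0.6, -3.9]
opening: 0.0227
grasp_force: 60.5
time: 9.68
ee_pos: [0.5317, -0.2523, 0.0969]
tcp_rot: [180.0, 0.0, 101.6]
wrist_force: [-3.2, 1.8, 3.8]
opening: 0.0231
grasp_force: 61.5
```

```bash
python3 -m crank '[{"gripper":10,"travel":[0,0,1.5],"twist":[0,0,0]},{"gripper":10,"travel":[0,0,0],"twist":[0,0,0]}]'
python3 -m crank '[{"gripper":45,"travel":[0,0,0],"twist":[0,0,0]},{"gripper":45,"travel":[0,0,0],"twist":[0,0,0]},{"gripper":45,"travel":[0,0,-1],"twist":[0,0,0]},{"gripper":45,"travel":[0,0,-40],"twist":[0,0,0]},{"gripper":45,"travel":[0,0,-50],"twist":[0,0,0]},{"gripper":45,"travel":[0,0,-50],"twist":[0,0,0]},{"gripper":0,"travel":[58,0,0],"twist":[0,0,0]},{"gripper":0,"travel":[60,0,0],"twist":[0,0,0]},{"gripper":0,"travel":[60,0,0],"twist":[0,0,0]},{"gripper":0,"travel":[60,0,0],"twist":[0,0,0]},{"gripper":0,"travel":[60,0,0],"twist":[0,0,0]},{"gripper":0,"travel":[0,0,0],"twist":[0,0,0]}]'
python3 - <<'E'
from h import *
print(bot.get_obs()['ee_pos'],bot.get_obs()['opening'])
a=bot.camera("top");cv2.imwrite('pics/t2.png',a[:,:,::-1]);a=a[140:260,380:520]; b=bot.camera("side");cv2.imwrite('pics/s2.png',b[:,:,::-1]);b=b[115:215,320:440]
cv2.imwrite('pics/seat.png',np.hstack([cv2.resize(a,(490,420),interpolation=2),cv2.resize(b,(310,420),interpolation=2)])[:,:,::-1])
E
```

```text
time: 9.93
ee_pos: [0.5317, -0.2523, 0.0969]
tcp_rot: [179.9, 0.1, 101.6]
wrist_force: [-6.0, 2.8, 15.3]
opening: 0.0227
grasp_force: 62.9
time: 11.42
ee_pos: [0.4711, 0.043, 0.236]
tcp_rot: [180.0, -0.0, 101.9]
wrist_force: [0.9, -0.5, 0.3]
opening: 0.0005
grasp_force: 0.0
[0.47110671 0.04295132 0.23604685] 0.00047461807138550553
```

View pics/seat.png

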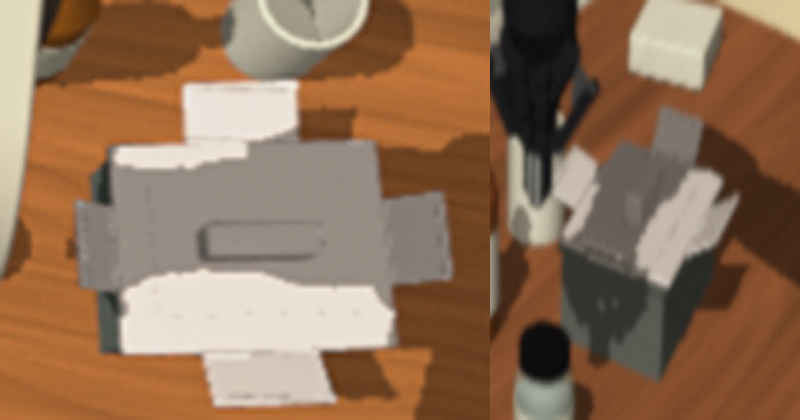

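The lid is flat and seated at the predicted height (rim corners covered evenly, all four flaps raised or out). With the fingers shut I'll now fold the +y flap: press down outside its hinge, then push inward.

```bash
cat >> h.py <<'E'
def lid(x,y,z,c=(.5317,-.2523),yaw=11.6):
    a=np.radians(yaw); p=[c[0]+x*np.cos(a)-y*np.sin(a),c[1]+x*np.sin(a)+y*np.cos(a),z]; go(p,[180,0,90+yaw])
    o=bot.get_obs()['ee_pos']-[*c,0]; print("now lid x,y,z mm",(1e3*np.array([o[0]*np.cos(a)+o[1]*np.sin(a),-o[0]*np.sin(a)+o[1]*np.cos(a),o[2]])).round(1))
E
python3 -m crank '[{"gripper":0,"travel":[-50,0,0],"twist":[0,0,0.005]},{"gripper":0,"travel":[-50,0,20],"twist":[0,0,0]},{"gripper":0,"travel":[-50,0,30],"twist":[0,0,0]},{"gripper":0,"travel":[-33,0,36],"twist":[0,0,0]},{"gripper":0,"travel":[0,0,0],"twist":[0,0,0]}]'
python3 -c "
from h import *
lid(0,.119,.063)"
```

```text
time: 12.15
ee_pos: [0.5063, -0.143, 0.1463]
tcp_rot: [-179.7, -0.1, 101.0]
wrist_force: [-0.7, -0.7, 0.8]
opening: 0.0
grasp_force: 0.0
t 12.15 travel(now axes) [ 6.7  3.2 83.3] travel(after turn) [ 6.8  2.9 83.3] twist [-0.005 -0.002 -0.011] F [-0.7 -0.7  0.8]
now lid x,y,z mm [ -2.9 112.2 146.3]
```

```bash
python3 -m crank '[{"gripper":0,"travel":[5,2,0],"twist":[0,0,-0.008]},{"gripper":0,"travel":[0,0,0],"twist":[0,0,0]}]'
python3 -c "
from h import *
lid(0,.119,.063)"
```

```text
time: 12.4
ee_pos: [0.5094, -0.1339, 0.1511]
tcp_rot: [179.9, 0.0, 101.8]
wrist_force: [0.3, 0.1, 0.4]
opening: 0.0002
grasp_force: 0.0
t 12.4 travel(now axes) [-1.4 -2.1 88.1] travel(after turn) [-1.4 -1.9 88.1] twist [0.002 0.001 0.003] F [0.3 0.1 0.4]
now lid x,y,z mm [  1.9 120.4 151.1]
```

```bash
python3 -m crank '[{"gripper":0,"travel":[0,-2,10],"twist":[0,0,0]},{"gripper":0,"travel":[0,0,10],"twist":[0,0,0]},{"gripper":0,"travel":[0,0,10],"twist":[0,0,0]},{"gripper":0,"travel":[0,0,10],"twist":[0,0,0]},{"gripper":0,"travel":[0,0,10],"twist":[0,0,0]},{"gripper":0,"travel":[0,0,10],"twist":[0,0,0]},{"gripper":0,"travel":[0,0,10],"twist":[0,0,0]},{"gripper":0,"travel":[0,0,10],"twist":[0,0,0]},{"gripper":0,"travel":[0,0,8],"twist":[0,0,0]},{"gripper":0,"travel":[0,0,0],"twist":[0,0,0]}]'
python3 -m crank '[{"gripper":0,"travel":[-2,0,3],"twist":[0,0,0]},{"gripper":0,"travel":[-2,0,3],"twist":[0,0,0]},{"gripper":0,"travel":[-2,0,1],"twist":[0,0,0]},{"gripper":0,"travel":[0,0,0],"twist":[0,0,0]}]'
python3 -c "
from h import *
lid(0,.110,.056)"
```

```text
time: 13.65
ee_pos: [0.5064, -0.1347, 0.0607]
tcp_rot: [-179.9, -0.0, 101.7]
wrist_force: [0.6, 1.2, 0.1]
opening: -0.0003
grasp_force: 0.0
time: 14.15
ee_pos: [0.5082, -0.141, 0.0547]
tcp_rot: [-180.0, 0.0, 101.7]
wrist_force: [-0.5, 0.4, -0.1]
opening: 0.0001
grasp_force: 0.1
t 14.15 travel(now axes) [-3.8  0.7 -1.3] travel(after turn) [-3.8  0.7 -1.3] twist [-0.     0.     0.002] F [-0.5  0.4 -0.1]
now lid x,y,z mm [ -0.7 113.8  54.7]
```

```bash
python3 -m crank '[{"gripper":0,"travel":[-1,0,0],"twist":[0,0,0]},{"gripper":0,"travel":[-1,0,0],"twist":[0,0,0]},{"gripper":0,"travel":[-1,0,0],"twist":[0,0,0]},{"gripper":0,"travel":[0,0,0],"twist":[0,0,0]}]'
python3 -m crank '[{"gripper":0,"travel":[-1,0,0],"twist":[0,0,0]},{"gripper":0,"travel":[-1,0,0],"twist":[0,0,0]},{"gripper":0,"travel":[0,0,0],"twist":[0,0,0]}]'
python3 - <<'E'
from h import *
lid(0,.110,.056)
b=bot.camera("side"); a=bot.camera("top")
cv2.imwrite('pics/f1.png',np.hstack([cv2.resize(a[140:260,380:520],(490,420),interpolation=2),cv2.resize(b[115:215,330:420],(310,420),interpolation=2)])[:,:,::-1])
E
```

```text
time: 14.65
ee_pos: [0.5087, -0.1436, 0.0547]
tcp_rot: [-180.0, -0.0, 101.7]
wrist_force: [-0.1, 2.6, -1.3]
opening: -0.0002
grasp_force: 1.1
time: 15.02
ee_pos: [0.5088, -0.1443, 0.0546]
tcp_rot: [-180.0, -0.2, 101.8]
wrist_force: [-0.7, 9.9, -0.2]
opening: 0.0004
grasp_force: 5.0
t 15.03 travel(now axes) [-0.4  0.7 -1.4] travel(after turn) [-0.4  0.7 -1.4] twist [-0.    -0.003  0.003] F [-0.7  9.9 -0.2]
now lid x,y,z mm [ -0.7 110.4  54.6]
```

View pics/f1.png

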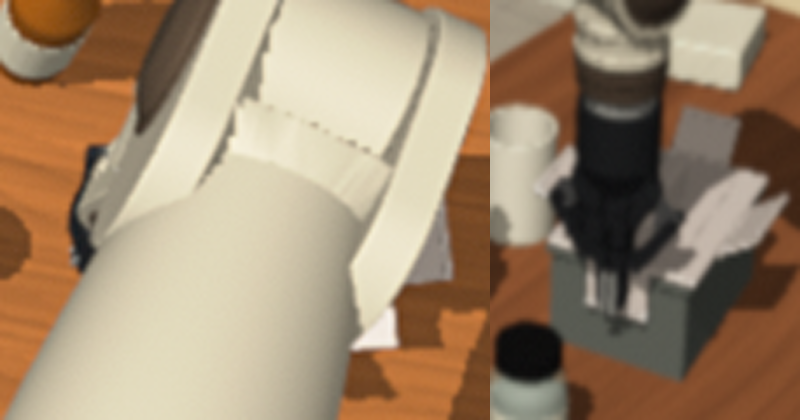

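The +y flap hangs vertical against the side; the force rose to 10 N exactly at its predicted stop. Now the +x flap.

```bash
python3 -m crank '[{"gripper":0,"travel":[6,0,0],"twist":[0,0,0]},{"gripper":0,"travel":[10,0,0],"twist":[0,0,0]},{"gripper":0,"travel":[0,0,-30],"twist":[0,0,0]},{"gripper":0,"travel":[0,0,-45],"twist":[0,0,0]},{"gripper":0,"travel":[0,0,-35],"twist":[0,0,0]},{"gripper":0,"travel":[-25,20,0],"twist":[0,0,0]},{"gripper":0,"travel":[-40,32,0],"twist":[0,0,0]},{"gripper":0,"travel":[-35,28,0],"twist":[0,0,0]},{"gripper":0,"travel":[-25,22,0],"twist":[0,0,0]},{"gripper":0,"travel":[0,0,0],"twist":[0,0,0]},{"gripper":0,"travel":[0,0,0],"twist":[0,0,0]}]'
python3 -c "
from h import *
lid(.101,0,.063)"
```

```text
time: 16.5
ee_pos: [0.6308, -0.2311, 0.1648]
tcp_rot: [-180.0, -0.0, 101.7]
wrist_force: [0.3, -0.2, -0.3]
opening: -0.0002
grasp_force: 0.0
t 16.5 travel(now axes) [ -0.9  -0.4 101.8] travel(after turn) [ -0.9  -0.4 101.8] twist [-0.    -0.     0.003] F [ 0.3 -0.2 -0.3]
now lid x,y,z mm [101.4   0.9 164.8]
```

```bash
python3 -m crank '[{"gripper":0,"travel":[0,0,15],"twist":[0,0,0]},{"gripper":0,"travel":[0,0,10],"twist":[0,0,0]},{"gripper":0,"travel":[0,0,10],"twist":[0,0,0]},{"gripper":0,"travel":[0,0,10],"twist":[0,0,0]},{"gripper":0,"travel":[0,0,10],"twist":[0,0,0]},{"gripper":0,"travel":[0,0,10],"twist":[0,0,0]},{"gripper":0,"travel":[0,0,10],"twist":[0,0,0]},{"gripper":0,"travel":[0,0,10],"twist":[0,0,0]},{"gripper":0,"travel":[0,0,10],"twist":[0,0,0]},{"gripper":0,"travel":[0,0,7],"twist":[0,0,0]},{"gripper":0,"travel":[0,0,0],"twist":[0,0,0]}]'
python3 -m crank '[{"gripper":0,"travel":[0,-2,3],"twist":[0,0,0]},{"gripper":0,"travel":[0,-2,3],"twist":[0,0,0]},{"gripper":0,"travel":[0,-2,1],"twist":[0,0,0]},{"gripper":0,"travel":[0,-2,0],"twist":[0,0,0]},{"gripper":0,"travel":[0,0,0],"twist":[0,0,0]}]'
python3 -c "
from h import *
lid(.091,0,.056)"
```

```text
time: 17.88
ee_pos: [0.6309, -0.2314, 0.0619]
tcp_rot: [-179.9, -0.0, 101.7]
wrist_force: [0.5, 0.7, -0.4]
opening: 0.0002
grasp_force: 0.0
time: 18.5
ee_pos: [0.6233, -0.2332, 0.0556]
tcp_rot: [-180.0, -0.0, 101.7]
wrist_force: [3.3, 0.3, -1.4]
opening: -0.0002
grasp_force: 1.2
t 18.5 travel(now axes) [-0.3 -2.5 -0.4] travel(after turn) [-0.3 -2.5 -0.4] twist [-0.    -0.     0.002] F [ 3.3  0.3 -1.4]
now lid x,y,z mm [93.5  0.3 55.6]
```

```bash
python3 -m crank '[{"gripper":0,"travel":[0,-1,0],"twist":[0,0,0]},{"gripper":0,"travel":[0,-1,0],"twist":[0,0,0]},{"gripper":0,"travel":[0,-1,0],"twist":[0,0,0]},{"gripper":0,"travel":[0,0,0],"twist":[0,0,0]}]'
python3 -c "
from h import *
lid(.089,0,.056)"
```

```text
time: 19.0
ee_pos: [0.6214, -0.2335, 0.0556]
tcp_rot: [179.9, -0.0, 101.8]
wrist_force: [9.2, 0.9, -4.9]
opening: 0.0001
grasp_force: 4.5
t 19.0 travel(now axes) [-0.3 -2.6 -0.4] travel(after turn) [-0.3 -2.6 -0.4] twist [ 0.002 -0.     0.003] F [ 9.2  0.9 -4.9]
now lid x,y,z mm [91.6  0.3 55.6]
```

The stop is at 91.6 mm, which equals 75 + 2 + 14.5 (half finger thickness), so this flap is fully down. Now the −x flap.

```bash
python3 -m crank '[{"gripper":0,"travel":[0,6,0],"twist":[0,0,0]},{"gripper":0,"travel":[0,8,0],"twist":[0,0,0]},{"gripper":0,"travel":[0,0,-30],"twist":[0,0,0]},{"gripper":0,"travel":[0,0,-45],"twist":[0,0,0]},{"gripper":0,"travel":[0,0,-35],"twist":[0,0,0]},{"gripper":0,"travel":[0,-30,0],"twist":[0,0,0]},{"gripper":0,"travel":[0,-45,0],"twist":[0,0,0]},{"gripper":0,"travel":[0,-45,0],"twist":[0,0,0]},{"gripper":0,"travel":[0,-45,0],"twist":[0,0,0]},{"gripper":0,"travel":[0,-39,0],"twist":[0,0,0]},{"gripper":0,"travel":[0,0,0],"twist":[0,0,0]},{"gripper":0,"travel":[0,0,0],"twist":[0,0,0]}]'
python3 -c "
from h import *
lid(-.101,0,.063)"
```

```text
time: 20.5
ee_pos: [0.4348, -0.2726, 0.1661]
tcp_rot: [180.0, 0.0, 101.7]
wrist_force: [0.4, -0.2, -0.2]
opening: -0.0001
grasp_force: 0.0
t 20.5 travel(now axes) [  0.4  -2.1 103.1] travel(after turn) [  0.4  -2.  103.1] twist [0.    0.    0.002] F [ 0.4 -0.2 -0.2]
now lid x,y,z mm [-99.   -0.4 166.1]
```

```bash
python3 -m crank '[{"gripper":0,"travel":[0,-2,15],"twist":[0,0,0]},{"gripper":0,"travel":[0,0,10],"twist":[0,0,0]},{"gripper":0,"travel":[0,0,10],"twist":[0,0,0]},{"gripper":0,"travel":[0,0,10],"twist":[0,0,0]},{"gripper":0,"travel":[0,0,10],"twist":[0,0,0]},{"gripper":0,"travel":[0,0,10],"twist":[0,0,0]},{"gripper":0,"travel":[0,0,10],"twist":[0,0,0]},{"gripper":0,"travel":[0,0,10],"twist":[0,0,0]},{"gripper":0,"travel":[0,0,10],"twist":[0,0,0]},{"gripper":0,"travel":[0,0,8],"twist":[0,0,0]},{"gripper":0,"travel":[0,0,0],"twist":[0,0,0]}]'
python3 -m crank '[{"gripper":0,"travel":[0,2,3],"twist":[0,0,0]},{"gripper":0,"travel":[0,2,3],"twist":[0,0,0]},{"gripper":0,"travel":[0,2,1],"twist":[0,0,0]},{"gripper":0,"travel":[0,1,0],"twist":[0,0,0]},{"gripper":0,"travel":[0,1,0],"twist":[0,0,0]},{"gripper":0,"travel":[0,0,0],"twist":[0,0,0]}]'
python3 -c "
from h import *
lid(-.0916,0,.056)"
```

```text
time: 21.88
ee_pos: [0.432, -0.2726, 0.0619]
tcp_rot: [-179.9, -0.1, 101.7]
wrist_force: [-0.3, 0.2, 0.4]
opening: 0.0003
grasp_force: 0.0
time: 22.62
ee_pos: [0.4403, -0.2712, 0.0557]
tcp_rot: [-180.0, -0.0, 101.8]
wrist_force: [-1.0, -0.3, -0.0]
opening: 0.0
grasp_force: 0.6
t 22.62 travel(now axes) [ 0.1  1.7 -0.3] travel(after turn) [ 0.1  1.7 -0.3] twist [-0.    -0.     0.003] F [-1.  -0.3 -0. ]
now lid x,y,z mm [-93.3  -0.1  55.7]
```

```bash
python3 -m crank '[{"gripper":0,"travel":[0,1,0],"twist":[0,0,0]},{"gripper":0,"travel":[0,1,0],"twist":[0,0,0]},{"gripper":0,"travel":[0,1,0],"twist":[0,0,0]},{"gripper":0,"travel":[0,0,0],"twist":[0,0,0]}]'
python3 -c "
from h import *
lid(-.0916,0,.056)"
```

```text
time: 23.12
ee_pos: [0.443, -0.2706, 0.0555]
tcp_rot: [-180.0, -0.0, 101.7]
wrist_force: [-4.2, -0.4, -2.0]
opening: -0.0003
grasp_force: 1.7
t 23.12 travel(now axes) [ 0.1 -1.1 -0.5] travel(after turn) [ 0.1 -1.1 -0.5] twist [-0.001 -0.     0.002] F [-4.2 -0.4 -2. ]
now lid x,y,z mm [-90.5  -0.1  55.5]
```

```bash
python3 -m crank '[{"gripper":0,"travel":[0,1,0],"twist":[0,0,0]},{"gripper":0,"travel":[0,0.5,0],"twist":[0,0,0]},{"gripper":0,"travel":[0,0,0],"twist":[0,0,0]}]'
python3 -c "
from h import *
lid(-.0916,0,.056)"
```

```text
time: 23.5
ee_pos: [0.4447, -0.2703, 0.0557]
tcp_rot: [-180.0, -0.0, 101.8]
wrist_force: [-4.4, -0.3, -3.5]
opening: -0.0001
grasp_force: 1.9
t 23.5 travel(now axes) [ 0.1 -2.7 -0.3] travel(after turn) [ 0.1 -2.7 -0.3] twist [-0.    -0.     0.003] F [-4.4 -0.3 -3.5]
now lid x,y,z mm [-88.9  -0.1  55.7]
```

The lid is probably sliding within its play here, so that flap is at its stop. Back off and do the −y flap.

```bash
python3 -m crank '[{"gripper":0,"travel":[0,-6,0],"twist":[0,0,0]},{"gripper":0,"travel":[0,-8,0],"twist":[0,0,0]},{"gripper":0,"travel":[0,0,-30],"twist":[0,0,0]},{"gripper":0,"travel":[0,0,-45],"twist":[0,0,0]},{"gripper":0,"travel":[0,0,-35],"twist":[0,0,0]},{"gripper":0,"travel":[-25,22,0],"twist":[0,0,0]},{"gripper":0,"travel":[-35,30,0],"twist":[0,0,0]},{"gripper":0,"travel":[-35,30,0],"twist":[0,0,0]},{"gripper":0,"travel":[-24,21,0],"twist":[0,0,0]},{"gripper":0,"travel":[0,0,0],"twist":[0,0,0]},{"gripper":0,"travel":[0,0,0],"twist":[0,0,0]}]'
python3 -c "
from h import *
lid(0,-.119,.063)"
```

```text
time: 24.88
ee_pos: [0.5556, -0.3686, 0.166]
tcp_rot: [180.0, -0.0, 101.7]
wrist_force: [-0.7, -0.4, 0.8]
opening: 0.0001
grasp_force: 0.0
t 24.88 travel(now axes) [ -0.3  -0.  103. ] travel(after turn) [ -0.3  -0.  103. ] twist [ 0.    -0.     0.002] F [-0.7 -0.4  0.8]
now lid x,y,z mm [   0.  -118.7  166. ]
```

```bash
python3 -m crank '[{"gripper":0,"travel":[0,0,15],"twist":[0,0,0]},{"gripper":0,"travel":[0,0,10],"twist":[0,0,0]},{"gripper":0,"travel":[0,0,10],"twist":[0,0,0]},{"gripper":0,"travel":[0,0,10],"twist":[0,0,0]},{"gripper":0,"travel":[0,0,10],"twist":[0,0,0]},{"gripper":0,"travel":[0,0,10],"twist":[0,0,0]},{"gripper":0,"travel":[0,0,10],"twist":[0,0,0]},{"gripper":0,"travel":[0,0,10],"twist":[0,0,0]},{"gripper":0,"travel":[0,0,10],"twist":[0,0,0]},{"gripper":0,"travel":[0,0,8],"twist":[0,0,0]},{"gripper":0,"travel":[0,0,0],"twist":[0,0,0]}]'
python3 -m crank '[{"gripper":0,"travel":[2,0,3],"twist":[0,0,0]},{"gripper":0,"travel":[2,0,3],"twist":[0,0,0]},{"gripper":0,"travel":[2,0,1],"twist":[0,0,0]},{"gripper":0,"travel":[1,0,0],"twist":[0,0,0]},{"gripper":0,"travel":[1,0,0],"twist":[0,0,0]},{"gripper":0,"travel":[0,0,0],"twist":[0,0,0]}]'
python3 -m crank '[{"gripper":0,"travel":[1,0,0],"twist":[0,0,0]},{"gripper":0,"travel":[1,0,0],"twist":[0,0,0]},{"gripper":0,"travel":[0,0,0],"twist":[0,0,0]}]'
python3 -c "
from h import *
lid(0,-.110,.056)"
```

```text
time: 26.25
ee_pos: [0.5556, -0.3684, 0.0616]
tcp_rot: [-179.9, -0.1, 101.7]
wrist_force: [-1.1, 0.3, -0.3]
opening: -0.0003
grasp_force: 0.0
time: 27.0
ee_pos: [0.5543, -0.3607, 0.0556]
tcp_rot: [-180.0, -0.0, 101.7]
wrist_force: [-0.9, -0.3, -0.1]
opening: -0.0
grasp_force: 0.4
time: 27.38
ee_pos: [0.554, -0.3589, 0.0557]
tcp_rot: [-180.0, 0.0, 101.7]
wrist_force: [-0.4, -1.7, -0.5]
opening: 0.0002
grasp_force: 1.1
t 27.38 travel(now axes) [-1.1 -0.4 -0.3] travel(after turn) [-1.1 -0.4 -0.3] twist [-0.     0.     0.003] F [-0.4 -1.7 -0.5]
now lid x,y,z mm [   0.4 -108.9   55.7]
```

```bash
python3 -m crank '[{"gripper":0,"travel":[1,0,0],"twist":[0,0,0]},{"gripper":0,"travel":[0,0,0],"twist":[0,0,0]}]'
python3 -m crank '[{"gripper":0,"travel":[1,0,0],"twist":[0,0,0]},{"gripper":0,"travel":[0,0,0],"twist":[0,0,0]}]'
python3 -m crank '[{"gripper":0,"travel":[1,0,0],"twist":[0,0,0]},{"gripper":0,"travel":[0,0,0],"twist":[0,0,0]}]'
```

```text
time: 27.62
ee_pos: [0.5538, -0.3579, 0.0557]
tcp_rot: [-180.0, 0.0, 101.7]
wrist_force: [0.6, -2.6, -1.5]
opening: 0.0003
grasp_force: 1.2
time: 27.88
ee_pos: [0.5537, -0.3577, 0.0557]
tcp_rot: [-180.0, 0.1, 101.7]
wrist_force: [0.7, -7.2, -3.5]
opening: 0.0001
grasp_force: 3.4
time: 28.12
ee_pos: [0.5537, -0.3577, 0.0558]
tcp_rot: [180.0, 0.2, 101.7]
wrist_force: [2.4, -11.8, -4.9]
opening: -0.0
grasp_force: 5.9
```

Firm stop at −y. The −x push never rose firmly, so I'll go back and push that flap until it does.

```bash
python3 -m crank '[{"gripper":0,"travel":[-7,0,0],"twist":[0,0,0]},{"gripper":0,"travel":[-10,0,0],"twist":[0,0,0]},{"gripper":0,"travel":[0,0,-30],"twist":[0,0,0]},{"gripper":0,"travel":[0,0,-45],"twist":[0,0,0]},{"gripper":0,"travel":[0,0,-35],"twist":[0,0,0]},{"gripper":0,"travel":[25,-23,0],"twist":[0,0,0]},{"gripper":0,"travel":[38,-33,0],"twist":[0,0,0]},{"gripper":0,"travel":[36,-32,0],"twist":[0,0,0]},{"gripper":0,"travel":[22,-22,0],"twist":[0,0,0]},{"gripper":0,"travel":[0,0,0],"twist":[0,0,0]}]'
python3 -m crank '[{"gripper":0,"travel":[0,0,40],"twist":[0,0,0]},{"gripper":0,"travel":[0,0,45],"twist":[0,0,0]},{"gripper":0,"travel":[0,0,27],"twist":[0,0,0]},{"gripper":0,"travel":[0,0,0],"twist":[0,0,0]},{"gripper":0,"travel":[0,0,0],"twist":[0,0,0]}]'
python3 - <<'E'
from h import *
lid(-.0905,0,.054)
b=bot.camera("side"); a=bot.camera("top"); cv2.imwrite('pics/t3.png',a[:,:,::-1]); cv2.imwrite('pics/s3.png',b[:,:,::-1])
E
```

```text
time: 29.38
ee_pos: [0.4237, -0.276, 0.1668]
tcp_rot: [179.9, 0.0, 101.8]
wrist_force: [-0.2, -0.5, 0.5]
opening: 0.0002
grasp_force: 0.0
time: 30.0
ee_pos: [0.4255, -0.2772, 0.055]
tcp_rot: [179.9, 0.0, 101.7]
wrist_force: [1.0, 0.1, -0.1]
opening: -0.0002
grasp_force: 0.0
t 30.0 travel(now axes) [ 3.  18.6  1.1] travel(after turn) [ 3.  18.6  1. ] twist [0.001 0.001 0.003] F [ 1.   0.1 -0.1]
now lid x,y,z mm [-109.1   -3.    55. ]
```

```bash
python3 -m crank '[{"gripper":0,"travel":[1,6,0],"twist":[0,0,0]},{"gripper":0,"travel":[2,6,0],"twist":[0,0,0]},{"gripper":0,"travel":[0,4,0],"twist":[0,0,0]},{"gripper":0,"travel":[0,2,0],"twist":[0,0,0]},{"gripper":0,"travel":[0,0,0],"twist":[0,0,0]}]'
python3 -m crank '[{"gripper":0,"travel":[0,1,0],"twist":[0,0,0]},{"gripper":0,"travel":[0,1,0],"twist":[0,0,0]},{"gripper":0,"travel":[0,0,0],"twist":[0,0,0]}]'
python3 -m crank '[{"gripper":0,"travel":[0,1,0],"twist":[0,0,0]},{"gripper":0,"travel":[0,0,0],"twist":[0,0,0]}]'
python3 -c "
from h import *
lid(-.0905,0,.054)"
```

```text
time: 30.72
ee_pos: [0.4416, -0.2699, 0.0537]
tcp_rot: [-180.0, -0.0, 101.8]
wrist_force: [-0.3, -0.1, 1.2]
opening: -0.0003
grasp_force: 0.0
time: 31.1
ee_pos: [0.4435, -0.2696, 0.0538]
tcp_rot: [180.0, 0.0, 101.7]
wrist_force: [-0.3, 0.0, -0.2]
opening: -0.0001
grasp_force: 0.0
time: 31.35
ee_pos: [0.4443, -0.2694, 0.0537]
tcp_rot: [-180.0, -0.0, 101.7]
wrist_force: [-1.0, 0.1, -0.8]
opening: 0.0002
grasp_force: 0.8
t 31.35 travel(now axes) [-0.8 -1.5 -0.3] travel(after turn) [-0.8 -1.5 -0.3] twist [-0.    -0.     0.002] F [-1.   0.1 -0.8]
now lid x,y,z mm [-89.    0.8  53.7]
```

```bash
for i in 1 2; do python3 -m crank '[{"gripper":0,"travel":[0,0.5,0],"twist":[0,0,0]},{"gripper":0,"travel":[0,0,0],"twist":[0,0,0]}]' | grep -E 'ee_pos|wrist'; done
python3 -m crank '[{"gripper":0,"travel":[0,0.5,0],"twist":[0,0,0]},{"gripper":0,"travel":[0,0.5,0],"twist":[0,0,0]},{"gripper":0,"travel":[0,0,0],"twist":[0,0,0]}]'| grep -E 'ee_pos|wrist'
```

```text
ee_pos: [0.4447, -0.2693, 0.0537]
wrist_force: [-3.1, -0.8, 0.5]
ee_pos: [0.4451, -0.2692, 0.0536]
wrist_force: [-4.5, -1.8, -0.0]
ee_pos: [0.4452, -0.2692, 0.0536]
wrist_force: [-8.7, -2.2, 2.0]
```

Firm stop now. Retreat, press the lid home on its handle, then clear the view.

```bash
python3 -m crank '[{"gripper":0,"travel":[0,-6,0],"twist":[0,0,0]},{"gripper":0,"travel":[0,-10,0],"twist":[0,0,0]},{"gripper":0,"travel":[0,0,-30],"twist":[0,0,0]},{"gripper":0,"travel":[0,0,-45],"twist":[0,0,0]},{"gripper":0,"travel":[0,0,-25],"twist":[0,0,0]},{"gripper":0,"travel":[0,34,0],"twist":[0,0,0]},{"gripper":0,"travel":[0,40,0],"twist":[0,0,0]},{"gripper":0,"travel":[0,32,0],"twist":[0,0,0]},{"gripper":0,"travel":[0,0,15],"twist":[0,0,0]},{"gripper":0,"travel":[0,0,12],"twist":[0,0,0]},{"gripper":0,"travel":[0,0,4],"twist":[0,0,0]},{"gripper":0,"travel":[0,0,0],"twist":[0,0,0]}]'
python3 -c "
from h import *
lid(0.001,0,.119)"
```

```text
time: 33.72
ee_pos: [0.5338, -0.2508, 0.1227]
tcp_rot: [-180.0, -0.0, 101.7]
wrist_force: [-0.5, -0.5, -0.6]
opening: 0.0002
grasp_force: 0.0
t 33.73 travel(now axes) [-1.  -1.4  3.7] travel(after turn) [-1.  -1.4  3.7] twist [-0.    -0.     0.002] F [-0.5 -0.5 -0.6]
now lid x,y,z mm [  2.4   1.  122.7]
```

```bash
python3 -m crank '[{"gripper":0,"travel":[0,0,2],"twist":[0,0,0]},{"gripper":0,"travel":[0,0,1],"twist":[0,0,0]},{"gripper":0,"travel":[0,0,1],"twist":[0,0,0]},{"gripper":0,"travel":[0,0,1],"twist":[0,0,0]},{"gripper":0,"travel":[0,0,0],"twist":[0,0,0]}]'
python3 -m crank '[{"gripper":0,"travel":[0,0,0.5],"twist":[0,0,0]},{"gripper":0,"travel":[0,0,0.5],"twist":[0,0,0]},{"gripper":0,"travel":[0,0,0],"twist":[0,0,0]}]'
```

```text
time: 34.35
ee_pos: [0.5347, -0.2507, 0.1191]
tcp_rot: [179.9, 0.0, 101.7]
wrist_force: [-3.9, 1.8, 7.5]
opening: -0.0003
grasp_force: 4.0
time: 34.72
ee_pos: [0.5347, -0.2507, 0.1191]
tcp_rot: [179.9, 0.1, 101.7]
wrist_force: [-5.1, 2.0, 14.4]
opening: -0.0001
grasp_force: 7.1
```

Handle top is at 119 mm, exactly the seated height. Retreat and take the last look.

```bash
python3 -m crank '[{"gripper":0,"travel":[0,0,-20],"twist":[0,0,0]},{"gripper":0,"travel":[0,0,-50],"twist":[0,0,0]},{"gripper":0,"travel":[0,0,-50],"twist":[0,0,0]},{"gripper":0,"travel":[50,0,0],"twist":[0,0,0]},{"gripper":0,"travel":[60,0,0],"twist":[0,0,0]},{"gripper":0,"travel":[60,0,0],"twist":[0,0,0]},{"gripper":0,"travel":[60,0,0],"twist":[0,0,0]},{"gripper":0,"travel":[60,0,0],"twist":[0,0,0]},{"gripper":0,"travel":[60,0,0],"twist":[0,0,0]},{"gripper":0,"travel":[0,0,0],"twist":[0,0,0]},{"gripper":0,"travel":[0,0,0],"twist":[0,0,0]}]' | tail -4
python3 - <<'E'
from h import *
b=bot.camera("side"); a=bot.camera("top")
cv2.imwrite('pics/fin.png',np.hstack([cv2.resize(a[110:260,370:510],(448,480),interpolation=2),cv2.resize(b[110:220,305:385+40],(350,480*350*110//(120*480) if 0 else 320),interpolation=2) if 0 else cv2.resize(b[100:225,325:416],(350,480),interpolation=2)])[:,:,::-1])
E
```

```text
tcp_rot: [180.0, 0.0, 101.8]
wrist_force: [-0.1, -0.5, 0.5]
opening: 0.0
grasp_force: 0.0
```

View pics/fin.png

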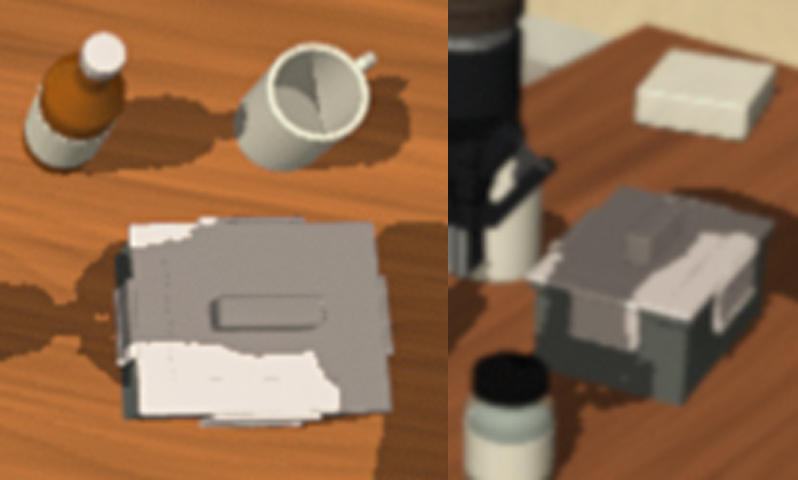

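The picture shows the lid flat, all four flaps hanging against the sides (edges near (253,218), (253,422), (122,325), (388,330)), and the bottle, mug and jar standing in place.

```bash
python3 -c "
from workcell import bot
print(bot.get_obs()['time'],bot.job_done())"
```

```text
the job is handed in; nothing more can be done
36.2 None
```

The job is handed in at 36.2 s: the lid is fully home in the container's mouth, all four clip flaps are folded to their stops, and the bottle, mug, jar and tub were left untouched.

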